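Tidy the desk carousel without spinning it

TASK

Put the desk carousel in order: move the green-capped glue stick, which stands on the wrong mark, to the green round mark, stand the red-capped glue stick on the red round mark, and lay the eraser along the blue oblong, each centred inside its coloured patch. The carousel spins freely: set things down on it rather than drop them, and never let it turn out of its present position. The note pad already in its place on the lime square, and the other things on the desk, stay where they are.

Things in the scene. Friction and masses are not known exactly. Their poses are not given: they have to be found in the camera images.
- carousel_base: Black round foot (170 mm across) of the desk carousel, fixed to the desk, mostly hidden under the turntable. Origin: on the desk surface, on the vertical axis of the turntable.
- turntable (a joint): Light-wood turntable, 240 mm across, flat top 28 mm above the desk, steel centre cap 28 mm across and 10 mm high. Spins almost freely (0.05 N sideways at a patch starts it). Four flush coloured patches, centres 78 mm from the axis; anticlockwise from above: blue, red, lime, green. Value: rad turned since the start, 0 at the start, positive anticlockwise from above.
- spot_red (a point): Centre, on the turntable's top, of the red round patch, 41 mm across. z up; its y axis points outwards from the turntable's centre.
- spot_green (a point): Centre, on the turntable's top, of the dark green round patch, 41 mm across. z up; its y axis points inwards to the turntable's centre.
- spot_blue (a point): Centre, on the turntable's top, of the blue oblong patch, 36 x 66 mm, the long side across the radius. z up, x axis radially outwards, y axis along the patch's long side.
- spot_lime (a point): Centre, on the turntable's top, of the light yellow-green square patch, 64 x 64 mm. z up, x axis radially inwards, sides parallel to x and y.
- glue_red: Glue stick with white barrel and red cap (fixed on), 28 mm in diameter, 94 mm tall, 35 g nominal, standing upright on the desk. Origin: centre of its foot, z up along it.
- glue_green: Glue stick with yellow barrel and green cap (fixed on), 28 mm in diameter, 94 mm tall, 35 g nominal; at the start it stands upright on the turntable, wrongly on the blue oblong patch. Origin: centre of its foot, z up along it.
- eraser: White and blue eraser lying flat on the desk, 23 x 52 x 13 mm, 20 g nominal. Origin: centre of its underside, y along its 52 mm length, z up.
- notes: Square pad of light green sticky notes (a rigid block), 50 x 50 x 20 mm, 30 g nominal, already lying in its place on the lime square of the turntable; it is to stay there. Origin: centre of its underside, x and y along its sides, z up.
- highlighter: Bystander: loose yellow highlighter, 17 x 135 x 18 mm, lying on the desk among the task's things. Origin: middle of its underside, y along its length.
- charger: Bystander: loose white charger brick, 60 x 60 x 28 mm, lying on the desk among the task's things. Origin: centre of its underside.
Things that resemble listed ones, but are neither listed nor needed, are in the scene too. There is more than one size of the notes; the one meant has the size given above.

How it is judged (in metres and radians):
At the end, for the whole second after the job is handed in: All four things rest still and upright or flat on the turntable, centres within 11 mm of their own patches' centres; eraser within 0.28 rad of the blue patch's length, pad within 0.35 rad of square; turntable within 0.12 rad of its start; highlighter and charger within 20 mm of where they lay (horizontal distance between glue_red and spot_red below 0.011 m and z of glue_red in the frame of spot_red between -0.006 and 0.006 m and angle between each of glue_red, glue_green, eraser, notes's own z axis and vertical below 0.12 rad and linear speed of each of glue_red, glue_green, eraser, notes below 0.02 m/s and horizontal distance between glue_green and spot_green below 0.011 m and z of glue_green in the frame of spot_green between -0.006 and 0.006 m and horizontal distance between eraser and spot_blue below 0.011 m and z of eraser in the frame of spot_blue between -0.006 and 0.006 m and horizontal distance between notes and spot_lime below 0.011 m and z of notes in the frame of spot_lime between -0.006 and 0.006 m and angle between the y axis of eraser and the y axis of spot_blue, either way round below 0.28 rad and (angle between the x axis of notes and the x axis of spot_lime, either way round below 0.35 rad or angle between the x axis of notes and the y axis of spot_lime, either way round below 0.35 rad) and value of joint turntable between -0.12 and 0.12 rad and distance of each of highlighter, charger from where it was at the start of the episode below 0.02 m); the robot touches nothing.
It fails at once if the turntable is turned more than about 7 degrees (0.12 rad) either way (value of joint turntable above 0.12 rad or value of joint turntable below -0.12 rad).
It fails at once if the highlighter or the charger is moved more than 20 mm (distance of any of highlighter, charger from where it was at the start of the episode above 0.02 m).
It fails at once if one of the four things is let go of more than 20 mm above the turntable instead of being set down on it ((horizontal distance between glue_red and carousel_base below 0.12 m and height (world z) of glue_red above 0.048 m and contact force between the fingers and glue_red below 0.02 N) or (horizontal distance between glue_green and carousel_base below 0.12 m and height (world z) of glue_green above 0.048 m and contact force between the fingers and glue_green below 0.02 N) or (horizontal distance between eraser and carousel_base below 0.12 m and height (world z) of eraser above 0.048 m and contact force between the fingers and eraser below 0.02 N) or (horizontal distance between notes and carousel_base below 0.12 m and height (world z) of notes above 0.048 m and contact force between the fingers and notes below 0.02 N)).
It also fails if it takes over 72 s, if anything falls off the work surface, if the arm or the gripper's body presses on something with over 40 N, if the wrist force passes 120 N, or if a joint passes its speed limit or range.

ROBOT

A 7-joint arm with a two-finger parallel gripper is mounted at the origin on a cart in front of the work surface, level with it; the furniture and walls round the work are solid. World frame = base frame: x ahead of the robot, y to its left, z up, the work surface at z = 0. Lengths are in m, angles in degrees, forces in N, time in s.
With the tool pointing down it reaches from about 0.35 to 0.775 m from the base axis. Payload 3.1 kg.
Tool frame: the origin (TCP) lies on the centre line of the jaws, within the pads' length; the fingertips stand 17 mm ahead of it and the grasp point (between the pads) lies 2 mm behind it (robot.tip_reach is the distance from the TCP to the fingertips, in m); z points along the fingers, y is the direction in which the jaws open and shut (so a half turn about z gives the same grasp; the last joint's range is limited). The gripper opens to 85 mm and grips with 20 to 120 N. Pads are 22 mm wide; open, the fingers measure 114 mm over their backs; the gripper's body (76 mm by 85 mm) begins 54 mm behind the grasp point. The pads swing forward as they close: fully open they stand 13 mm farther back than shut.
Start: joints at [-70.227, 17.813, 0.802, 86.603, -0.252, 75.585, -1.558], TCP at [0.207, 0.509, 0.248] pointing down, gripper open.
Joint ranges: [-154.91, 154.91], [-16.99, 109.72], [-72.82, 74.43], [7.12, 147.25], [-82.49, 262.49], [11.32, 116.49], [-174.64, 174.64]. Speed limits (degrees/s): [159.86, 159.86, 180, 180, 180, 180, 180].

INTERFACE

Orientations are given as [roll, pitch, yaw] about the fixed x, y, z axes, in that order (R = Rz(yaw) Ry(pitch) Rx(roll)).
In Python, from station import robot, fingers, vision, workorder, recognise gives the robot as it stands. Calls block until the motion is done:
- robot.move_to(position, orientation): joint-space move of the TCP to a pose.
- robot.line_to(position, orientation=None, velocity=0.15, f_stop=None): straight line of the TCP; orientation=None keeps the orientation; velocity is the mean speed in m/s. With f_stop (N) it stops when the force on the tool has changed by that much, and returns True; else False.
- robot.move_j(angles): joint-space move.
- fingers.gripper_to(opening, force=None): opening from 0.0 (shut) to 1.0 (fully open); force is the grip in N (None keeps the last); returns when the fingers have stopped.
- robot.pause(seconds).
- robot.inverse_kinematics(position, orientation): joint angles nearest the present ones, or None.
- vision.grab_frame(name): name is "scene" or "side" or "wrist"; returns the picture (400x640x3 uint8, red, green, blue); there is no depth.
- vision.calibration(name): a dict with "mtx" (3x3 intrinsics, pixels), "k1" (the pictures are not rectified: a ray, as slopes to the right and down, at radius r is drawn at 1 + k1 r^2 times it, then the intrinsics apply), "extrinsics" (4x4, takes a point from world to camera coordinates); the wrist camera has in their place "T_tool_cam" (4x4, takes a point from camera to tool coordinates, whose origin is the TCP and whose axes are the flange's). Camera axes: x right, y up, looking along -z (the intrinsics and any distortion apply to the point x, -y, -z); pixel columns grow to the right and rows downward; lengths in m; the calibration is good to about 2 mm. A picture is of the moment at which its call begins: read the wrist's pose just before it. calibration takes no time and is no camera call.
A pose or a line that the arm cannot do raises robot.PlanningError and nothing moves.
- workorder.close_job(): hands the job in, once; it reports no verdict.
Trained networks look in the newest picture that a camera, given by its name, has taken for a name from the list of things; names that differ only in an ending like _2 or _b are one class to them, and where a whole thing is asked for, a point or a joint stands for the part that bears it (a point fixed in the world has none). Each returns a list of dicts, best first, with "p" (0 to 1); they miss things now and then, are a little off and sometimes report something else, mostly with a low value. They report only what shows in the picture. A call takes as long as a camera call. They do not tell look-alikes from the thing itself.
- recognise(label, camera): "rect" ([centre column, centre row, width, height] in pixels, round what is visible of it).
Readings, each from a call of its own:
- robot.current_time_s(): time.
- robot.current_joint_positions(): joint angles.
- robot.current_dq(): joint speeds.
- robot.current_joint_torque(): joint torques, N m.
- robot.current_tool_pos(): TCP position.
- robot.current_eef_rot(): TCP orientation.
- robot.current_contact_force(): force on the tool from outside, world axes, zero at the start.
- robot.current_torque(): the same for the moment, N m.
- robot.current_finger_gap(): opening from 0.0 (shut) to 1.0 (fully open).
Only numpy, scipy, OpenCV 4.12 (cv2) and the standard library are available. Lean on these libraries where they do the work, as an engineer would, in place of code of your own. Each camera call takes 0.05 s, during which the arm holds its last target. There are 200 camera calls.

## Working session

There is one attempt and no reset: what is moved stays moved. The work goes in short steps, each a Python script; the robot and the scene stay as the last script left them, time stands still between calls to the robot, and variables do not carry over. Pictures are saved under pics/ and viewed, about 8 in all and at most 12, crops included, and the job is handed in when it is done.

```bash
ls; mkdir -p pics; cat > h.py <<'E'
from station import robot, fingers, vision, workorder, recognise
import numpy as np, cv2
from scipy.spatial.transform import Rotation as R
def grab(n,f=None):
    T=np.eye(4)
    if n=="wrist":
        T[:3,3]=robot.current_tool_pos(); T[:3,:3]=R.from_euler('xyz',robot.current_eef_rot(),degrees=True).as_matrix()
    im=vision.grab_frame(n)
    if f: cv2.imwrite('pics/'+f,im[:,:,::-1])
    c=vision.calibration(n)
    E=T@np.array(c['T_tool_cam']) if n=="wrist" else np.linalg.inv(np.array(c['extrinsics']))
    return im,(np.array(c['mtx']),c['k1'],E)
def ray(cam,uv):
    K,k1,E=cam
    d=cv2.undistortPoints(np.array([[uv]],float),K,np.array([k1,0,0,0,0.]))[0,0]
    v=E[:3,:3]@np.array([d[0],-d[1],-1]); return E[:3,3],v
def onz(cam,uv,z):
    o,v=ray(cam,uv); return o+v*(z-o[2])/v[2]
def proj(cam,p):
    K,k1,E=cam
    q=(np.linalg.inv(E)@np.r_[p,1])[:3]; x,y=q[0]/-q[2],-q[1]/-q[2]; s=1+k1*(x*x+y*y)
    return (K@[x*s,y*s,1])[:2]
def tri(a,ua,b,ub):
    o1,v1=ray(a,ua);o2,v2=ray(b,ub)
    A=np.c_[v1,-v2]; s=np.linalg.lstsq(A,o2-o1,rcond=None)[0]
    return (o1+v1*s[0]+o2+v2*s[1])/2, np.linalg.norm(o1+v1*s[0]-o2-v2*s[1])
E
cat > a.py <<'E'
from h import *
np.set_printoptions(precision=3,suppress=True)
print(robot.current_tool_pos(),robot.current_eef_rot(),robot.current_time_s())
ims=[]
for n in ["scene","side"]:
    im,c=grab(n,n+'0.png'); ims.append(im); print(n,c[2][:3,3],-c[2][:3,2])
    for l in ["glue_red","glue_green","eraser","notes","turntable","highlighter","charger"]:
        print(l,[(np.round(d['rect']).tolist(),round(d['p'],2)) for d in recognise(l,n) if d['p']>.2])
E
python3 a.py
```

```text
pics
[0.207 0.509 0.247] [-179.864    0.004  157.841] 0.0
scene [ 0.148 -0.562  0.702] [ 0.399  0.564 -0.722]
glue_red [([317.0, 224.0, 16.0, 37.0], 0.84), ([299.0, 169.0, 94.0, 65.0], 0.32)]
glue_green [([313.0, 135.0, 11.0, 34.0], 0.81)]
eraser [([427.0, 255.0, 20.0, 26.0], 0.76), ([382.0, 249.0, 52.0, 44.0], 0.69)]
notes [([315.0, 343.0, 48.0, 51.0], 0.78), ([281.0, 181.0, 29.0, 20.0], 0.74), ([320.0, 222.0, 15.0, 36.0], 0.59)]
turntable [([298.0, 168.0, 94.0, 69.0], 0.79)]
highlighter [([382.0, 249.0, 51.0, 45.0], 0.59)]
charger [([372.0, 290.0, 38.0, 37.0], 0.82)]
side [ 0.334 -0.968  0.511] [ 0.15   0.882 -0.448]
glue_red [([320.0, 217.0, 10.0, 39.0], 0.97)]
glue_green [([354.0, 167.0, 5.0, 37.0], 0.55)]
eraser [([408.0, 268.0, 12.0, 18.0], 0.53), ([320.0, 216.0, 9.0, 37.0], 0.36)]
notes [([259.0, 287.0, 38.0, 34.0], 0.95), ([312.0, 193.0, 29.0, 16.0], 0.84), ([276.0, 250.0, 44.0, 27.0], 0.84)]
turntable [([336.0, 191.0, 81.0, 38.0], 0.69)]
highlighter [([369.0, 255.0, 27.0, 38.0], 0.74)]
charger [([338.0, 272.0, 41.0, 25.0], 0.97)]
```

```bash
python3 -c "
import cv2
a=cv2.imread('pics/scene0.png')[80:380,200:480];b=cv2.imread('pics/side0.png')[130:330,220:450]
cv2.imwrite('pics/sc.png',cv2.resize(a,None,fx=2,fy=2,interpolation=2)); cv2.imwrite('pics/si.png',cv2.resize(b,None,fx=3,fy=3,interpolation=2))"
```

```text
(no output)
```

View pics/sc.png

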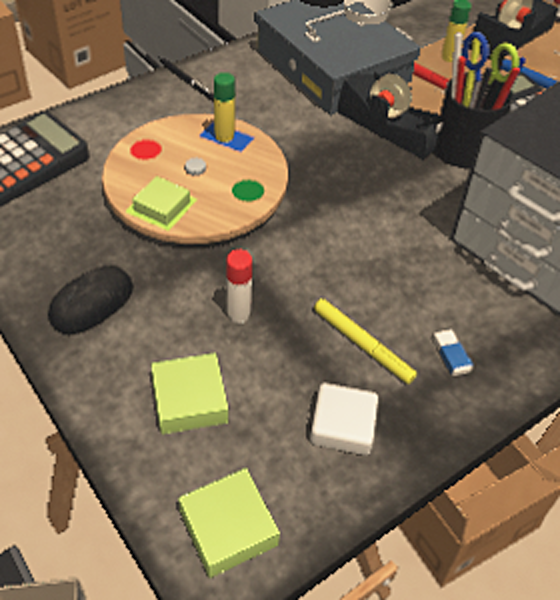

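View pics/si.png

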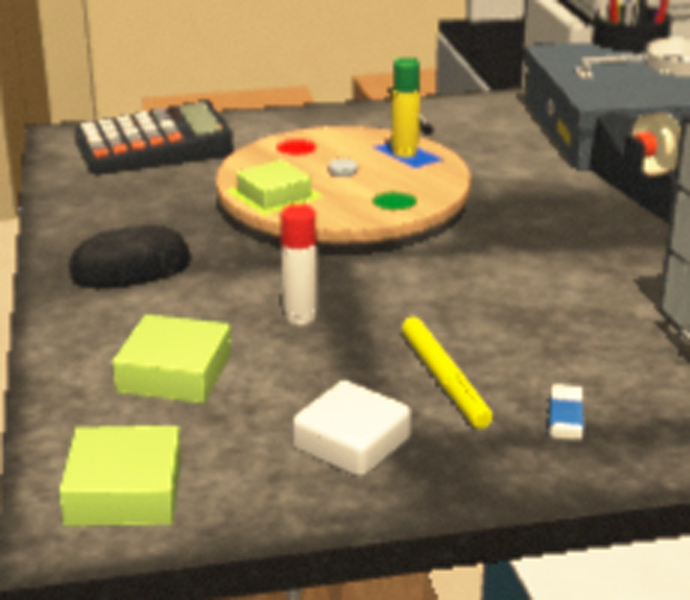

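Both views show the turntable upper left with the green stick on blue. The red stick is free at about (319,224) in scene, and the eraser is at (427,255). Now I'll compute positions.

```bash
cat > b.py <<'E'
import sys
from h import *
np.set_printoptions(precision=4,suppress=True)
S=grab("scene"); D=grab("side")
def pt(s,d): print('   ',tri(S[1],s,D[1],d))
# uv from crops
sc=lambda x,y:(200+x/2,80+y/2); si=lambda x,y:(220+x/3,130+y/3)
for n,a,b in [("redbase",sc(239,316),si(301,318)),("redtop",sc(239,256),si(299,211)),("greentop",sc(225,80),si(406,64)),("greenbase",sc(227,140),si(407,155)),("eraserctr",sc(453,352),si(566,410)),
 ("cap",sc(196,165),si(343,165)),("redspot",sc(146,149),si(297,147)),("greenspot",sc(248,190),si(395,201)),("notes_top",sc(163,196),si(274,182)),("hlA",sc(320,305),si(410,324)),("hlB",sc(410,376),si(484,416)),("charger",sc(346,412),si(352,415))]:
    print(n,*tri(S[1],a,D[1],b))
E
python3 b.py
```

```text
redbase [ 0.4691 -0.1059 -0.0014] 0.0003073952928628904
redtop [ 0.4708 -0.101   0.0915] 0.001865560869016159
greentop [0.6121 0.1352 0.1204] 0.0015554512886949388
greenbase [0.6129 0.1308 0.0283] 0.001261491745904839
eraserctr [ 0.6262 -0.2811  0.0082] 0.00012488847926186086
cap [0.5448 0.1017 0.0368] 0.0008430046685762339
redspot [0.5128 0.1749 0.0277] 0.0007502391808712136
greenspot [0.579  0.0344 0.0272] 0.0006354000819344541
notes_top [0.4763 0.0708 0.0404] 0.004474835664486278
hlA [ 0.5469 -0.1526  0.0115] 0.00023185535940353633
hlB [ 0.5678 -0.2776  0.008 ] 0.0012239552022675565
charger [ 0.4758 -0.2801  0.0237] 0.0013102054405660292
```

```bash
cat > c.py <<'E'
from h import *
np.set_printoptions(precision=4,suppress=True)
c=vision.calibration("wrist"); print(np.array(c['T_tool_cam']),c['mtx'][0],c['k1'])
def go(x,y,z,yaw):
    robot.move_to([x,y,z],[180,0,yaw]); 
for i,(x,y,z,yaw) in enumerate([(0.50,0.10,.33,114),(0.55,0.06,.33,24),(0.54,-.2,.30,90)]):
    try: go(x,y,z,yaw)
    except robot.PlanningError as e: print(i,e); continue
    im,cam=grab("wrist",f"w{i}.png"); np.savez(f'w{i}.npz',K=cam[0],k1=cam[1],E=cam[2])
    print(i,robot.current_tool_pos(),robot.current_joint_positions(),robot.current_time_s())
    for n,p in [("cap",(.545,.102,.037)),("gtop",(.612,.133,.12)),("redspot",(.513,.175,.028)),("greenspot",(.579,.034,.028)),("redtop",(.470,-.103,.093)),("er",(.626,-.281,.012))]: print('  ',n,proj(cam,p))
E
python3 c.py; python3 -c "
import cv2,numpy as np
a=[cv2.imread(f'pics/w{i}.png') for i in range(3)]
a=[cv2.resize(x,(480,300),interpolation=3) if x is not None else np.zeros((300,480,3),np.uint8) for x in a]
cv2.imwrite('pics/wm.png',np.vstack([np.hstack([cv2.resize(a[0],(400,250)),cv2.resize(a[1],(400,250))]),np.hstack([cv2.resize(a[2],(400,250)),np.zeros((250,400,3),np.uint8)])]))"
```

```text
[[-0.      0.955   0.2965  0.0747]
 [ 1.     -0.      0.0002 -0.0001]
 [ 0.0002  0.2965 -0.955  -0.1251]
 [ 0.      0.      0.      1.    ]] [314.6203   0.     321.3618] -0.00022440812166721013
0 [0.4996 0.1021 0.3295] [-38.3378  12.0456  30.8614  84.4873  -6.1986  85.2166  16.7107] 2.8
   cap [351.6008 174.8013]
   gtop [425.3839 190.6432]
   redspot [353.2965 113.6696]
   greenspot [351.6881 224.5576]
   redtop [237.6812 298.6612]
   er [297.7719 380.7082]
1 [0.5499 0.0605 0.3299] [-40.1212  20.0268  45.5317  78.0646 -14.1728  87.699  -61.7024] 4.0917
   cap [290.868  152.4336]
   gtop [280.1721  91.7863]
   redspot [232.6805 150.9754]
   greenspot [347.5556 149.0015]
   redtop [410.4087 275.8226]
   er [552.2074 205.4715]
2 [ 0.5405 -0.1988  0.3   ] [ -7.7348  22.3378  38.3387  77.7742 -13.7402  84.5271  29.8856] 5.5667
   cap [ 325.428  -142.1646]
   gtop [ 424.9171 -289.5912]
   redspot [ 291.1118 -235.7046]
   greenspot [357.1472 -53.7244]
   redtop [249.247   80.3131]
   er [381.5924 219.8397]
```

View pics/wm.png

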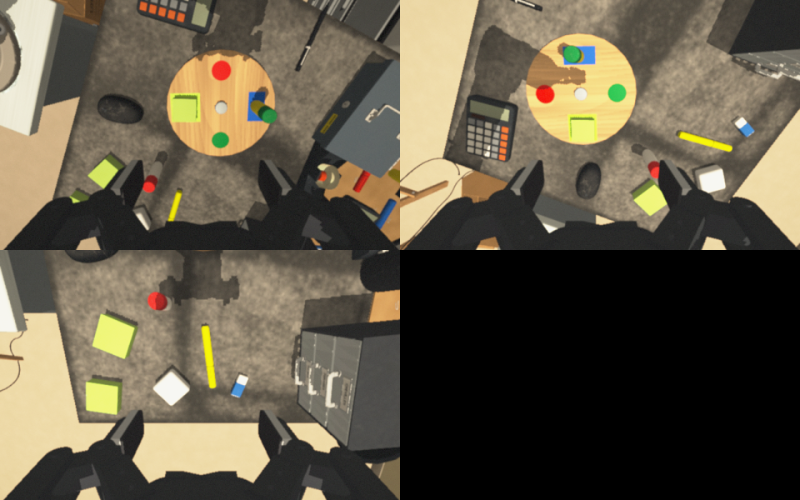

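The wrist views match the projections: cap and patches in w0 and w1, and the red stick and eraser in w2, with a drawer box to the right of the eraser. Next I'll segment the colours to get precise positions.

```bash
cat > seg.py <<'E'
from h import *
H=dict(red=([(0,8),(172,180)],150,100),green=([(55,85)],120,40),blue=([(100,120)],120,80),lime=([(32,45)],100,120),yellow=([(26,31)],150,150))
def blobs(im,name,amin=25,roi=None):
    hsv=cv2.cvtColor(im,cv2.COLOR_RGB2HSV); hs,s,v=H[name]
    m=sum(cv2.inRange(hsv,(a,s,v),(b,255,255)) for a,b in hs)
    n,l,st,ce=cv2.connectedComponentsWithStats(m.astype(np.uint8))
    out=[(int(st[i,4]),ce[i],(l==i).astype(np.uint8)) for i in range(1,n) if st[i,4]>amin]
    return sorted(out,key=lambda t:-t[0])
def load(i):
    im=cv2.imread(f'pics/w{i}.png')[:,:,::-1].copy(); d=np.load(f'w{i}.npz'); return im,(d['K'],float(d['k1']),d['E'])
def rectz(cam,m,z):
    c=max(cv2.findContours(m,cv2.RETR_EXTERNAL,cv2.CHAIN_APPROX_NONE)[0],key=cv2.contourArea)[:,0]
    p=np.array([onz(cam,q.astype(float),z)[:2] for q in c],np.float32)
    (cx,cy),(w,h),a=cv2.minAreaRect(p*1000); return np.round([cx,cy,w,h,a],1)
E
cat > d.py <<'E'
from seg import *
np.set_printoptions(precision=4,suppress=True)
for i in range(3):
    im,cam=load(i)
    for n in H:
        for a,c,m in blobs(im,n)[:5]: print(i,n,a,c,'z28',onz(cam,c,.028)[:2],rectz(cam,m,.028),'z0',onz(cam,c,0.013)[:2],rectz(cam,m,.013))
im,cam=load(2)
hsv=cv2.cvtColor(im,cv2.COLOR_RGB2HSV); c=proj(cam,(.626,-.281,.012)).astype(int)
x,y=c; m=np.zeros(im.shape[:2],np.uint8); w=25
m[y-w:y+w,x-w:x+w]=(((hsv[...,2]>140))[y-w:y+w,x-w:x+w])
print('eraser',c,m.sum(),rectz(cam,m,.013))
cv2.imwrite('pics/er.png',cv2.resize(np.hstack([im[y-w:y+w,x-w:x+w,::-1],cv2.merge([m*255]*3)[y-w:y+w,x-w:x+w]]),None,fx=6,fy=6,interpolation=0))
E
python3 d.py
```

```text
0 red 779 [353.8858 112.4827] z28 [0.513  0.1767] [513.3 176.5  39.4  39.1  24.2] z0 [0.5146 0.1769] [514.9 176.7  40.8  40.4  24.2]
0 red 467 [239.6638 294.182 ] z28 [ 0.4702 -0.1432] [ 469.7 -143.2   30.3   50.6    6.7] z0 [ 0.4702 -0.1543] [ 469.7 -154.2   31.4   52.4    6.7]
0 red 425 [578.4118 290.2282] z28 [0.9487 0.0802] [948.7  79.1  22.3  59.2   9.9] z0 [0.9655 0.077 ] [965.5  75.9  23.1  61.3   9.9]
0 red 152 [516.4013 281.9671] z28 [0.8522 0.0528] [852.8  53.8  18.2  26.   11.8] z0 [0.8657 0.0487] [866.3  49.7  18.9  26.9  11.8]
0 green 567 [427.8342 183.3175] z28 [0.649  0.1333] [648.8 132.6  31.   42.9  86.1] z0 [0.6553 0.132 ] [655.1 131.3  32.1  44.4  86.1]
0 green 491 [352.2607 223.7006] z28 [0.5792 0.0355] [579.5  35.8  36.4  35.9  25.2] z0 [0.583  0.0308] [583.4  31.   37.7  37.2  25.2]
0 blue 605 [407.5983 167.286 ] z28 [0.6122 0.1416] [616.1 139.3  33.4  63.1  24.2] z0 [0.6172 0.1406] [621.3 138.2  34.6  65.3  24.2]
0 blue 486 [617.1461 341.3909] z28 [1.0679 0.0277] [1068.2   24.4   19.5   90.2   12.4] z0 [1.0889 0.0227] [1089.3   19.3   20.2   93.3   12.4]
0 lime
[... 2067 characters left out ...]
551 -0.0993] [454.9 -99.   37.   32.2   0.1]
2 blue 312 [379.9872 223.109 ] z28 [ 0.6208 -0.2796] [ 620.7 -279.9   26.5   23.7   68.3] z0 [ 0.6238 -0.2855] [ 623.7 -285.8   27.5   24.6   68.3]
2 lime 1254 [180.4322 131.4354] z28 [ 0.3669 -0.1583] [ 369.2 -167.    72.    74.4   66.9] z0 [ 0.3603 -0.1596] [ 362.7 -168.6   74.7   77.2   66.9]
2 lime 1033 [167.7086 227.2894] z28 [ 0.3329 -0.286 ] [ 328.2 -296.9   79.4   77.    80.6] z0 [ 0.325  -0.2922] [ 320.1 -303.4   82.4   79.9   80.6]
2 yellow 1236 [333.7087 169.5202] z28 [ 0.5573 -0.206 ] [ 558.  -211.    16.1  132.5    7.9] z0 [ 0.5579 -0.2091] [ 558.6 -214.2   16.7  137.5    7.9]
eraser [381 219] 1043 [ 633.5 -272.9   48.6   61.     2.7]
```

View pics/er.png

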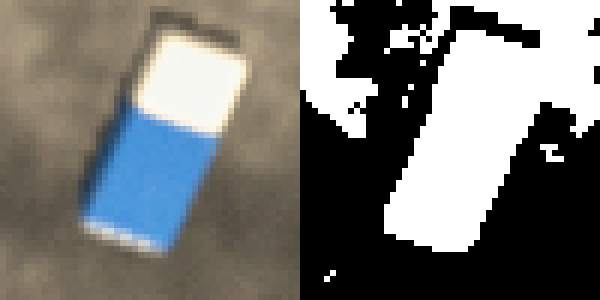

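```bash
cat > e.py <<'E'
from seg import *
from scipy.optimize import least_squares
np.set_printoptions(precision=4,suppress=True)
th=np.linspace(0,2*np.pi,40)
def hull(cam,x,y,z,L):
    p=np.array([proj(cam,(x+.014*np.cos(t),y+.014*np.sin(t),zz)) for t in th for zz in (z,z-L)],np.float32)
    m=cv2.moments(cv2.convexHull(p)); return np.array([m['m10']/m['m00'],m['m01']/m['m00'],np.sqrt(m['m00'])])
def fit(obs,p0):
    f=lambda p:np.concatenate([hull(c,*p)-o for c,o in obs])
    r=least_squares(f,p0,x_scale=[.01]*4,diff_step=1e-3); print(r.x,r.fun)
near=lambda im,cam,n,p:(cam,(lambda b:np.r_[b[1],np.sqrt(b[0])])(min(blobs(im,n),key=lambda b:np.linalg.norm(b[1]-proj(cam,p)))))
W=[load(i) for i in range(3)]
S=[grab("scene"),grab("side")]
for im,c in S:
    for n,p in [('green',(.612,.133,.11)),('red',(.47,-.103,.08))]: print(near(im,c,n,p)[1],proj(c,p))
fit([near(*W[i],'green',(.612,.133,.11)) for i in (0,1)]+[near(*s,'green',(.612,.133,.11)) for s in S[:1]],[.612,.133,.122,.03])
fit([near(*W[i],'red',(.47,-.103,.08)) for i in (2,)]+[near(*s,'red',(.47,-.103,.08)) for s in S],[.47,-.103,.094,.03])
im,cam=W[2]
c=np.array([onz(cam,(356+x/6-.5,194+y/6-.5),.013)[:2] for x,y in [(160,30),(247,65),(170,250),(82,222)]])
print(c,c.mean(0)); d=c[0]+c[1]-c[2]-c[3]; print('len',np.linalg.norm(d)/2,np.degrees(np.arctan2(d[1],d[0])))
d=c[1]+c[2]-c[0]-c[3]; print('wid',np.linalg.norm(d)/2,np.degrees(np.arctan2(d[1],d[0])))
E
python3 e.py
```

```text
[311.5645 123.2016  11.1355] [312.7875 124.1493]
[319.2063 212.9312  13.7477] [319.4176 212.783 ]
[355.     154.3676   8.2462] [355.6095 154.9132]
[318.8704 205.1914  12.7279] [319.8723 204.9669]
[0.6145 0.1406 0.1148 0.0133] [-0.2065 -0.4604  0.3763  0.3285 -0.0065  1.441   0.3717 -0.2122 -0.96  ]
[ 0.4693 -0.1035  0.0899  0.0207] [-0.2895 -0.1154  0.8272  0.0932  0.2773  0.0236  0.7664  0.1184 -0.5666]
[[ 0.6248 -0.2494]
 [ 0.6452 -0.2578]
 [ 0.6303 -0.3039]
 [ 0.6092 -0.2967]] [ 0.6274 -0.277 ]
len 0.049138304121871375 71.89620505109102
wid 0.02221586869500824 -20.432827089544745
```

```bash
cat > f.py <<'E'
from seg import *
np.set_printoptions(precision=4,suppress=True)
def look(p,yaw,z,n,ztop,back=.065):
    t=np.radians(yaw); robot.move_to([p[0]-back*np.cos(t),p[1]-back*np.sin(t),z],[180,0,yaw])
    im,cam=grab("wrist"); bs=blobs(im,n)
    b=min(bs,key=lambda b:np.linalg.norm(b[1]-proj(cam,(p[0],p[1],ztop))))
    q=onz(cam,b[1],ztop); print(n,yaw,b[0],b[1],q,'rect',rectz(cam,b[2],ztop),robot.current_time_s()); return im,cam,b[1]
if __name__=="__main__":
    a=look((.47,-.103),90,.25,'red',.094); b=look((.47,-.103),25,.25,'red',.094)
    print('tri',tri(a[1],a[2],b[1],b[2]))
    a=look((.614,.137),25,.25,'green',.122); b=look((.614,.137),115,.25,'green',.122)
    print('tri',tri(a[1],a[2],b[1],b[2]))
    im,cam=b[:2]
    for n in ('blue','green','red','lime'):
        for k in blobs(im,n)[:3]: print(n,k[0],rectz(cam,k[2],.028))
    cv2.imwrite('pics/f.png',im[:,:,::-1])
    for yaw,p in [(115,(.614,.137)),(25,(.5794,.0356)),(115,(.5133,.1766)),(25,(.5133,.1766)),(25,(.47,-.103)),(-65+90,(.6166,.139)),(161.5,(.6274,-.277)),(-18.5,(.6274,-.277))]:
        print(yaw,p,[robot.inverse_kinematics([*p,z],[180,0,yaw]) is not None for z in (.2,.09,.045)])
E
python3 f.py
```

```text
red 90 762 [320.6837 116.6864] [ 0.47   -0.1036  0.094 ] rect [ 469.9 -103.6   25.2   25.9    0.1] 6.175
red 25 789 [320.1407 116.6223] [ 0.4704 -0.1036  0.094 ] rect [ 470.2 -103.6   26.    26.1   25. ] 7.375
tri (array([ 0.4701, -0.1038,  0.0873]), np.float64(0.00013870611844453244))
green 25 895 [312.4425 112.4358] [0.6149 0.1407 0.122 ] rect [614.7 140.6  24.7  25.6  24.8] 8.5083
green 115 871 [323.4259 110.4432] [0.6143 0.141  0.122 ] rect [614.4 140.9  24.1  24.6  24.9] 9.95
tri (array([0.6145, 0.1408, 0.1109]), np.float64(3.183139465629348e-05))
blue 581 [1064.9   38.7   21.8   62.3   12. ]
blue 568 [608.6 156.2  33.7  25.7  24.9]
blue 518 [625.  122.1  33.7  25.4  24.9]
green 872 [579.2  35.   37.1  38.   67.9]
green 871 [616.  139.   33.1  33.7  24.9]
red 1439 [513.2 176.5  39.8  39.   64.4]
red 954 [ 445.2 -149.5   60.4   32.2   57.5]
red 678 [950.2  79.9  20.8  60.6   8.8]
lime 3422 [472.7  71.7  69.7  62.4  24.9]
lime 3241 [ 370.8 -160.1   83.5   72.2   67.1]
lime 504 [ 356.8 -296.6   22.6   80.6    8.1]
115 (0.614, 0.137) [True, True, True]
25 (0.5794, 0.0356) [True, True, True]
115 (0.5133, 0.1766) [True, True, True]
25 (0.5133, 0.1766) [True, True, True]
25 (0.47, -0.103) [True, True, True]
25 (0.6166, 0.139) [True, True, True]
161.5 (0.6274, -0.277) [True, True, True]
-18.5 (0.6274, -0.277) [True, True, True]
```

View pics/f.png

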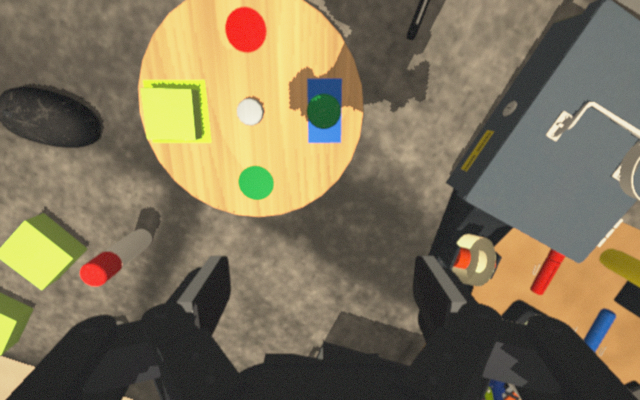

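```bash
cat > g.py <<'E'
from seg import *
np.set_printoptions(precision=4,suppress=True)
def st(t): print(t,np.array(robot.current_tool_pos()),'F',np.array(robot.current_contact_force()),'gap',round(robot.current_finger_gap(),3),'t',robot.current_time_s())
def pick(p,yaw,z,op,zup,zhi,force):
    fingers.gripper_to(op); robot.move_to([*p,zhi],[180,0,yaw]); robot.line_to([*p,z],velocity=.12); st('down')
    fingers.gripper_to(0,force); st('grip'); robot.line_to([*p,zup],velocity=.1); st('up')
def place(p,yaw,zhi,z,op,zup):
    robot.move_to([*p,zhi],[180,0,yaw]); robot.line_to([*p,z+.003],velocity=.08)
    h=robot.line_to([*p,z-.004],velocity=.015,f_stop=1.5); st(f'touch {h}')
    fingers.gripper_to(op); st('open'); robot.line_to([*p,zup],velocity=.12); st('off')
E
cat > g1.py <<'E'
from g import *
pick((.6146,.1408),115,.092,.6,.15,.21,20)
E
python3 g1.py
```

```text
down [0.6155 0.1408 0.0931] F [ 0.3073  0.1025 -0.0282] gap 0.605 t 11.9333
grip [0.6152 0.1409 0.0929] F [ 0.1012 -0.9593  2.812 ] gap 0.323 t 12.2583
up [0.6141 0.1408 0.1494] F [ 0.2194  0.2831 -0.5661] gap 0.314 t 12.9917
```

```bash
cat > g2.py <<'E'
from g import *
p=(.5793,.0353)
robot.move_to([*p,.15],[180,0,25]); st('hover')
im,cam=grab("wrist",'h.png')
for n in ('red','blue','green'):
    for k in blobs(im,n)[:3]: print(n,k[0],k[1],rectz(cam,k[2],.028))
place(p,25,.14,.093,.5,.21)
robot.move_to([.50,.10,.33],[180,0,115]); im,cam=grab("wrist",'w4.png')
for n in ('red','blue','green','lime'):
    for k in blobs(im,n)[:2]: print(n,k[0],k[1],rectz(cam,k[2],.028))
st('end')
E
python3 g2.py
```

```text
hover [0.5792 0.036  0.1495] F [-1.4906 -0.4331 -0.9608] gap 0.32 t 14.1417
red 1840 [131.5114 198.9092] [513.4 176.4  40.1  39.7  13.6]
red 88 [425.2273 385.4091] [ 446.9 -143.4   25.     6.6   71. ]
blue 4163 [217.0557  99.3173] [616.9 138.9  33.5  64.8  25.1]
blue 199 [633.809  290.5226] [ 617.8 -255.3   23.8   14.6   41.8]
green 5371 [321.3437 299.6978] [491.6  -6.4  97.5  66.9  25.1]
green 1317 [321.8702 194.7183] [582.6  36.4  31.8  38.9  21.5]
touch True [0.58   0.0357 0.0928] F [0.3154 0.2147 4.0716] gap 0.32 t 15.4917
open [0.5785 0.0353 0.0912] F [0.5942 0.0455 0.2767] gap 0.501 t 15.7917
off [0.5787 0.0354 0.2091] F [ 0.1678  0.1466 -0.2883] gap 0.502 t 16.925
red 783 [355.1992 110.6079] [512.8 176.4  39.4  38.9  24.9]
red 432 [577.4977 291.287 ] [948.4  79.5  22.3  59.3   8.9]
blue 1107 [410.3776 168.7552] [616.5 139.5  33.7  62.9  25.2]
blue 719 [608.943  353.1099] [1072.5    3.3   19.8  132.7   12. ]
green 411 [358.4866 246.6448] [605.7   4.2  26.9  42.5  25. ]
green 161 [349.0745 218.4161] [576.2  38.1  37.1  27.6  48.5]
lime 1999 [297.2371 169.6673] [475.7  72.6  63.   63.1  24.9]
lime 1697 [169.0177 276.5404] [ 365.3 -165.7   70.    68.9   66.9]
end [0.4999 0.0995 0.329 ] F [-0.097   0.2139  0.2461] gap 0.503 t 18.125
```

```bash
python3 -c "
import cv2
a=cv2.imread('pics/h.png');b=cv2.imread('pics/w4.png')
cv2.imwrite('pics/hw.png',cv2.resize(__import__('numpy').hstack([a[:,60:580],b[:,120:520]]),(800,348)))"
```

```text
(no output)
```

View pics/hw.png

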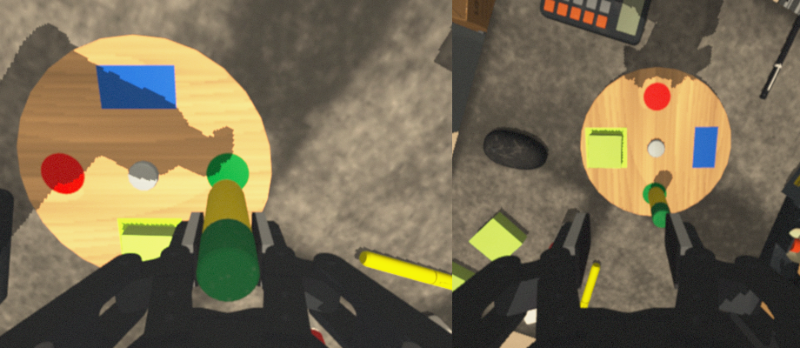

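```bash
cat > g3.py <<'E'
from g import *
pick((.4702,-.1036),25,.064,.5,.21,.17,20)
p=(.5133,.1765)
place(p,25,.19,.0925,.5,.21)
im,cam=grab("wrist",'r.png')
for n in ('red','blue','green'):
    for k in blobs(im,n)[:2]: print(n,k[0],k[1],rectz(cam,k[2],.028),rectz(cam,k[2],.122))
# refine eraser
robot.move_to([.6274-.06*np.cos(np.radians(-18.5)),-.277-.06*np.sin(np.radians(-18.5)),.2],[180,0,-18.5]); st('e')
im,cam=grab("wrist",'e.png'); x,y=proj(cam,(.6274,-.277,.013)).astype(int); print(x,y); np.savez('we.npz',K=cam[0],k1=cam[1],E=cam[2])
cv2.imwrite('pics/e2.png',cv2.resize(im[y-60:y+60,x-60:x+60,::-1],None,fx=4,fy=4,interpolation=2))
for k in blobs(im,'blue')[:3]: print(k[0],k[1],rectz(cam,k[2],.013))
E
python3 g3.py
```

```text
down [ 0.471  -0.1038  0.0647] F [-0.0522 -0.0686  0.4783] gap 0.499 t 20.3917
grip [ 0.471  -0.1036  0.0648] F [-0.4003  0.064   3.1759] gap 0.314 t 20.6583
up [ 0.4697 -0.1035  0.2093] F [ 0.6265  0.3208 -0.3523] gap 0.321 t 22.2667
touch True [0.514  0.1768 0.0929] F [-0.8329  0.6405  4.7217] gap 0.319 t 25.025
open [0.5124 0.1763 0.0915] F [0.3792 0.2337 0.684 ] gap 0.498 t 25.325
off [0.5126 0.1764 0.2091] F [-0.3005  0.1456 -0.5495] gap 0.5 t 26.4583
red 1745 [320.5232 198.439 ] [498.3 169.7  71.   39.2  25. ] [524.2 181.5  49.2  27.1  25. ]
blue 2651 [404.4327  98.4764] [616.5 139.1  33.5  64.4  25. ] [606.1 160.2  23.2  44.6  25. ]
green 1670 [528.2826 204.0629] [580.5 -26.1  60.7  36.3  89.9] [581.1  45.8  42.   25.2  89.9]
green 376 [469.5585 179.2527] [579.3  39.4  38.2  30.2   5.1] [580.3  91.2  26.5  20.9   5.1]
e [ 0.5717 -0.2555  0.1998] F [0.5532 0.7974 0.2057] gap 0.497 t 28.1167
324 120
706 [334.8059 119.3059] [ 625.2 -286.8   28.6   21.5   71.7]
```

View pics/e2.png

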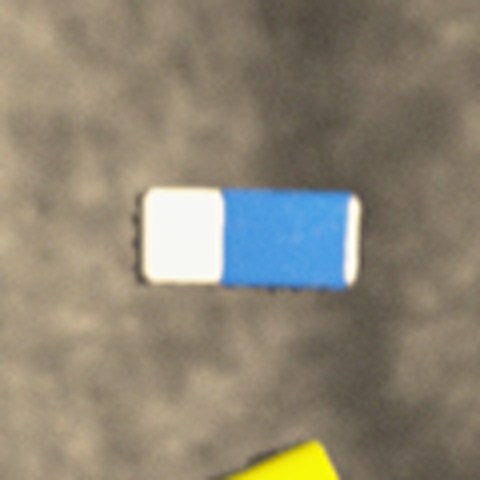

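The eraser is clear: centre at about (326.6,119.4) in e.png, with its length left to right. Before picking I'll check clearance to the drawer box.

```bash
cat > g4.py <<'E'
from g import *
_,c=load(2)
for q in [(477,145),(483,232),(478,260),(540,300)]: print(q,onz(c,q,0)[:2],onz(c,q,.1)[:2])
d=np.load('we.npz'); c=(d['K'],float(d['k1']),d['E'])
P=lambda x,y,z=.013: onz(c,(264+x/4,60+y/4),z)
print(P(251,238)); a=P(150,236)-P(355,240); print(np.linalg.norm(a),np.degrees(np.arctan2(a[1],a[0])))
j=robot.inverse_kinematics([.627,-.278,.02],[180,0,71.7]); print(j); print(robot.inverse_kinematics([.6168,.1391,.05],[180,0,115]))
E
python3 g4.py
```

```text
(477, 145) [ 0.7503 -0.1781] [ 0.7012 -0.1654]
(483, 232) [ 0.7777 -0.3044] [ 0.7221 -0.2619]
(478, 260) [ 0.7772 -0.3499] [ 0.7217 -0.2967]
(540, 300) [ 0.8849 -0.4197] [ 0.8041 -0.3501]
[ 0.6278 -0.2794  0.013 ]
0.04929871137012429 70.63226493544124
[  7.8402  46.2599  25.0136  78.3107 -20.6709  59.9296  18.125 ]
[-25.5595  37.5661  17.2366  87.2456 -12.4288  57.0756  20.0874]
```

```bash
cat > g5.py <<'E'
from g import *
pick((.6276,-.279),71,.019,.5,.21,.1,20)
p=(.6168,.1391)
place(p,115,.19,.048,.45,.2)
robot.move_to([.50,.10,.33],[180,0,115]); im,cam=grab("wrist",'w5.png'); np.savez('w5.npz',K=cam[0],k1=cam[1],E=cam[2])
for n in ('red','blue','green','lime'):
    for k in blobs(im,n)[:2]: print(n,k[0],k[1],rectz(cam,k[2],.028),rectz(cam,k[2],.041))
st('end'); cv2.imwrite('pics/w5c.png',cv2.resize(im[60:300,200:480,::-1],None,fx=2.5,fy=2.5,interpolation=2))
E
python3 g5.py
```

```text
down [ 0.6283 -0.2795  0.0199] F [ 0.9943 -0.3157 -0.0919] gap 0.505 t 30.4917
grip [ 0.6286 -0.2796  0.0205] F [-0.4472  1.4852  3.6361] gap 0.251 t 30.8
up [ 0.6273 -0.2788  0.2093] F [0.3641 0.0599 0.0928] gap 0.246 t 32.8583
touch True [0.6173 0.1391 0.0484] F [-0.399  -1.3052  4.2115] gap 0.25 t 36.6167
open [0.6158 0.1391 0.0467] F [-0.1225 -0.5003 -0.3698] gap 0.452 t 36.925
off [0.6162 0.1391 0.1989] F [0.3325 0.1443 0.3573] gap 0.45 t 38.35
red 841 [357.9512 112.39  ] [516.1 178.4  46.1  40.2  25. ] [514.7 178.1  44.6  38.9  25. ]
red 428 [576.6051 292.3341] [948.4  79.5  22.3  59.2   9.7] [933.8  82.2  21.6  57.4   9.7]
blue 745 [408.4282 173.0765] [616.5 139.4  33.7  63.   25.1] [612.  140.3  32.7  61.1  25.1]
blue 712 [607.8975 354.2514] [1072.6    3.5   19.6  132.9   12. ] [1054.2    8.5   19.   128.9   12. ]
green 339 [356.4631 246.3835] [602.    3.8  26.5  43.3   8.6] [598.    8.8  25.7  42.    8.6]
green 161 [348.0435 219.323 ] [575.9  38.2  37.1  27.   51.3] [572.6  42.2  35.9  26.2  51.3]
lime 2014 [296.6102 170.1763] [475.3  72.7  62.5  61.7  25. ] [475.1  75.6  60.6  59.8  25. ]
lime 1732 [168.2742 277.4267] [ 365.3 -165.9   70.2   69.    66.8] [ 368.5 -155.7   68.    66.9   66.8]
end [0.5    0.1007 0.3281] F [-0.8354  0.7145 -0.4512] gap 0.449 t 39.15
```

View pics/w5c.png

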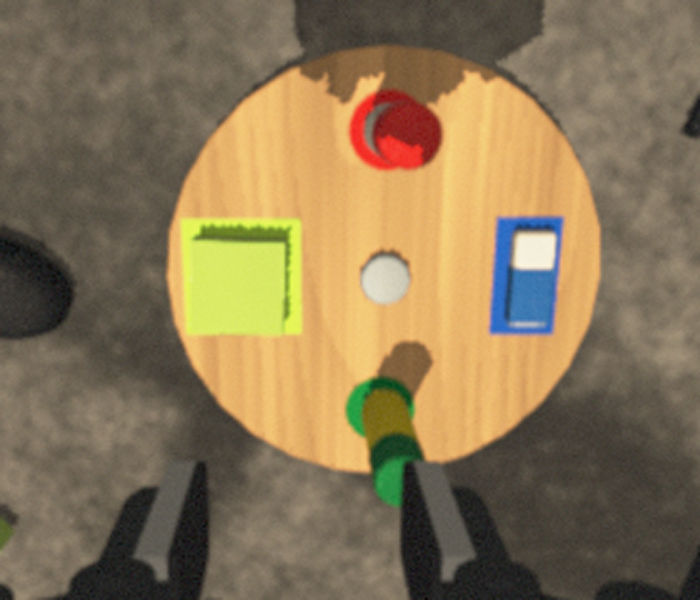

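```bash
cat > i.py <<'E'
from f import *
_,c=load(5)
def cen(P,z): 
    q=np.array([onz(c,(200+x/2.5-.3,60+y/2.5-.3),z)[:2] for x,y in P]); d=q[0]+q[1]-q[2]-q[3]; print(q.mean(0),np.degrees(np.arctan2(d[1],d[0])))
print('notes vs .4753,.073'); cen([(189,239),(286,240),(285,335),(185,335)],.048)
print('eraser vs .6168,.1391'); cen([(513,230),(556,231),(549,327),(507,326)],.041)
look((.5133,.1765),115,.25,'red',.122); im,cam,_=look((.5793,.0353),115,.25,'green',.122)
for k in blobs(im,'blue')[:2]: print(k[0],rectz(cam,k[2],.028))
S,cs=grab("side",'s9.png')
for l in ("highlighter","charger"): print(l,recognise(l,"side")[0])
E
python3 i.py
```

```text
notes vs .4753,.073
[0.4749 0.0705] 112.09734193468985
eraser vs .6168,.1391
[0.6159 0.1399] 116.11995239862932
red 115 1193 [322.119  111.5608] [0.512  0.1793 0.122 ] rect [512.4 179.2  28.5  28.9  25. ] 39.6583
green 115 1074 [320.0456 110.7523] [0.5785 0.0377 0.122 ] rect [578.2  37.4  27.4  27.8  24.9] 40.375
1591 [618.1 135.8  34.3  57.5  25.2]
403 [1073.3  -70.7   57.4   51.2   41.7]
highlighter {'rect': [337.8, 270.9, 42.0, 32.2], 'p': 0.73}
charger {'rect': [336.8, 271.5, 40.2, 29.7], 'p': 0.73}
```

```bash
cat > j.py <<'E'
from seg import *
for f in ('side0','s9'):
    im=cv2.imread(f'pics/{f}.png')[:,:,::-1].copy(); print([(b[0],b[1].round(1)) for b in blobs(im,'yellow',15)[:4]])
print(robot.current_tool_pos(),robot.current_time_s()); workorder.close_job()
E
python3 j.py
```

```text
[(559, array([620.6,  93.9])), (309, array([368.8, 253.8])), (114, array([388.7,  50.3])), (22, array([355.4, 163.6]))]
[(563, array([620.6,  93.9])), (309, array([368.8, 253.9])), (51, array([395.9,  50.4])), (21, array([478.1, 157.6]))]
[ 0.60679535 -0.02141487  0.25066852] 40.525
the job is handed in; nothing more can be done
```

I put all three things on their marks and handed the job in at about 40.5 s, with nothing touching the carousel. The green stick went from the blue oblong to the green mark, the red stick to the red mark, and the eraser along the blue oblong. Each was lowered until it touched the turntable, then released.

Last checks, all from the camera images:

| Thing | Distance from its patch centre | Limit | Angle from its patch |
|---|---|---|---|
| Red stick (measured at the cap) | about 3 mm | 11 mm | – |
| Green stick (measured at the cap) | about 2.5 mm | 11 mm | – |
| Eraser | about 1 mm | 11 mm | about 1° (limit 16°) |
| Note pad (not touched) | about 2.5 mm | 11 mm | about 3° (limit 20°) |

- **Turntable:** its patches stayed within about 1 mm of their starting positions, so it did not visibly turn.
- **Charger and highlighter:** the charger was found about 1 pixel from where it started, and the highlighter's yellow blob had not moved in the side view.
- **Disagreements:** in the last side picture the network reported the charger when asked for the highlighter, so I checked the highlighter by colour instead. Measuring the stick heights from two wrist views gave 7–11 mm less than the stated 94 mm (0.087 and 0.111 m instead of 0.094 and 0.122 m). The scene and side views fitted the stated height, so I used it for the grasps.

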